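# Tag out the trailer hitch, release its latch and hold the tongue off the ball

## Task

Tag out the hitch before you open it: take the red tag off its wooden board, hook it over the rail at the rail's green end, slide it along the rail, without lifting it off, to the yellow band and let go of it there. Then pull the hitch's red latch plate sideways all the way out against its spring while the tongue is still down, lift the blue tongue off the ball, and finish holding it still in the gripper with the underside of the coupler at least 2 cm above the top of the ball. Leave the things standing around where they are.

Things in the scene. Friction and masses are not known exactly. Their poses are not given: they have to be found in the camera images.
- tag: Loose red tag on a rigid hook, 0.12 kg: an upside-down U, open downward, 24 mm wide inside (x), bridge 24 mm wide (y). Origin: middle of the bridge's underside. On top a black fin, 12 (x) by 14 (y) mm, 6 to 46 mm above the origin. The -x leg carries the red plate, 56 mm wide (y), to 75 mm below the origin; the +x leg ends 58 mm below. Starts astride its board; hangs with x across the rail, z up.
- tag_board: Fixed wooden stand on which the tag is parked: upright board 14 mm thick (x), 60 mm wide (y), top edge 100 mm above the surface, on a foot 80 by 70 by 16 mm. Origin under its middle; the tag sits near the middle of the top edge with the same axis directions.
- tag_rail: Fixed rail: round bar of 12 mm diameter along this body's y, 300 mm long, top 176 mm above the surface, on a post at each end with an 18 mm ball on it; nothing else is above the bar. Origin on the surface under the middle. Its -y end (right as seen from the robot) has a green sleeve, 115 to 85 mm from the middle. Hang the tag with its axes parallel to these.
- green_end (a point): Point on the top of the rail at the middle of its green sleeve, 100 mm to -y of the rail's middle and 50 mm from the end post's axis. Hook the tag on within 30 mm of it.
- band_top (a point): Point on the top of the rail at the middle of the painted yellow band, which is 30 mm long and does not stick out. It lies 120 to 190 mm along the rail (to its +y) from point green_end. The tag's bridge hides most of it when in place.
- hitch_stand: Fixed stand of the hitch: dark base plate 300 by 100 by 12 mm, steel ball of 40 mm diameter on a neck, two grey hinge cheeks. Origin on the surface under the ball. Its +x runs along the tongue from the ball to the hinge pin, which lies along y, at x = 190 mm and 70 mm above the surface.
- ball_top (a point): Topmost point of the ball, 85 mm above the surface.
- tongue: Blue tongue with a hollow coupler head (82 x 56 x 46 mm) over the ball, about 0.45 kg. It turns up about the hinge pin, 0 to 0.75 rad, and falls back if let go. Origin on the pin, axes as the stand's while down; raising turns it about its +y (the coupler is at x = -190 mm). With the latch in, a bolt under the ball keeps it down. Top of the head 103 mm above the surface while down.
- coupler_rim (a point): Middle of the underside of the coupler head, 190 mm from the pin and 23 mm below its level; 47 mm above the surface while down. It is 20 mm above the top of the ball at about 0.33 rad of tongue angle, 35 mm at about 0.41 rad.
- latch (a joint): How far the latch is drawn out along the tongue's +y, m: 0 in, 0.016 at its stop; the bolt clears the ball from about 0.011. The spring pulls it back with 5 N at 0 and 13 N at the stop; it snaps back in if let go. Once the coupler is above the ball it no longer matters.
- latch_plate (a point): Grip point in the latch's red upright pull plate: 34 mm (tongue's x) by 12 mm (y), from 27 mm below to 23 mm above this point, free on both sides. While down it is 130 mm above the surface, 58 mm to the tongue's +y of the ball axis, 190 mm from and 60 mm above the pin. Grip it across y, pull to +y, lift the tongue by it on an arc about the pin; the plate may turn between the fingers.
- mug: Cream enamel mug, 87 x 114 x 84 mm, standing behind; leave alone.
- paint_tin_open: Open grey tin, 63 mm wide, 56 mm tall, standing in front; leave alone.
- masking_tape: Roll of cream tape, 108 mm wide, 24 mm thick, lying to the right of the hitch; leave alone.

How it is judged (in metres and radians):
On the way, in this order (a step that is already met when the one before it is completed fails the run):
1. the tag hooks over the rail at its green end (distance between tag and green_end below 0.035 m and z of tag in the frame of tag_rail below 0.186 m and x of tag in the frame of tag_rail between -0.013 and 0.013 m), for 0.1 s.
2. the tag passes along the rail, still hooked over it, between the green end and the band (y of tag in the frame of tag_rail between -0.055 and 0 m and z of tag in the frame of tag_rail below 0.19 m and x of tag in the frame of tag_rail between -0.013 and 0.013 m), for 0.02 s.
3. the tag hangs on the rail at the yellow band, let go (distance between tag and band_top below 0.015 m and contact force between tag and the fingers below 0.05 N and contact force between tag and tag_rail above 0.2 N), for 0.2 s.
4. the latch is drawn out while the tongue is still down on the ball (value of joint latch above 0.011 m and z of coupler_rim in the frame of hitch_stand below 0.055 m), for 0.1 s.
At the end, for the whole second after the job is handed in: Held still by the fingers (over 1 N, no bystander propping it), the coupler's underside is 20 mm (rule: 18 mm) or more above the ball's top; the tag hangs free on the rail, its bridge within 15 mm of the middle of the yellow band, tilted less than 0.35 rad (all of step 3 and z of coupler_rim in the frame of ball_top above 0.018 m and contact force between tongue and the fingers above 1 N and angular speed of tongue below 0.1 rad/s and contact force between tongue and tag below 0.05 N and contact force between tongue and mug below 0.05 N and contact force between tongue and paint_tin_open below 0.05 N and contact force between tongue and masking_tape below 0.05 N and angle between tag's own z axis and vertical below 0.35 rad); the arm keeps its last pose, push and grip.
It fails at once if the tag is dropped on the worktop (height (world z) of tag below 0.06 m).
It fails at once if a bystander is pushed or knocked over (distance of any of mug, paint_tin_open, masking_tape from where it was at the start of the episode above 0.03 m).
It also fails if it takes over 59 s, if anything falls off the work surface, if the arm or the gripper's body presses on something with over 40 N, if the wrist force passes 120 N, or if a joint passes its speed limit or range.

## Robot

A 6-joint arm with a two-finger parallel gripper is mounted at the origin on a cart in front of the work surface, level with it; the furniture and walls round the work are solid. World frame = base frame: x ahead of the robot, y to its left, z up, the work surface at z = 0. Lengths are in m, angles in degrees, forces in N, time in s.
With the tool pointing down it reaches from about 0.4 to 0.825 m from the base axis. Payload 7 kg.
Tool frame: the origin (TCP) lies at the very end of the fingers, on their centre line; the grasp point (between the pads) lies 19 mm behind it; z points along the fingers, y is the line along which they close (so a half turn about z gives the same grasp; the last joint's range is limited). The gripper opens to 88 mm and grips with 3 to 60 N. Pads are 19 mm wide; open, the fingers measure 130 mm over their backs; the gripper's body (78 mm by 193 mm) begins 47 mm behind the grasp point.
Start: joints at [81.652, 20.546, 0.682, 0, -70.136, -16.507], TCP at [0.284, 0.612, 0.227] pointing down, gripper open.
Joint ranges: [-176.03, 176.03], [-82.01, 121.73], [-58.28, 71.71], [-173.87, 95.51], [-174.79, -0.11], [-173.66, 173.66]. Speed limits (degrees/s): [136.94, 136.94, 172.46, 180, 180, 180].

## Interface

Orientations are given as [roll, pitch, yaw] about the fixed x, y, z axes, in that order (R = Rz(yaw) Ry(pitch) Rx(roll)).
In Python, from plant import get_state, imaging, r, finder gives the robot as it stands.
- The arm moves only by the shell command python3 -m handwheel 'ROWS' [FORCE]. ROWS is JSON, a list of rows, each a list of 5 numbers: the closure, from 0 (fully open) to 1 (shut), then the shift along the world's x, y, z in cm, then the turn about the world's z in degrees. A call has 1 to 8 rows; each row is the pose to reach, as a shift and turn from the pose commanded when the call began; what a row does not reach only later rows make up. A row lasts 1/8 s, in which the tool goes at most 62.5 mm and 10.7 degrees, less where a joint would pass 70% of its speed; a pose out of reach is approached as far as the arm can. A call with a gripper value outside its range is refused whole. The fingers move at their own pace and stop on an object; FORCE is the grip in N (left out, the last holds). Time passes only in rows, so rows that repeat a pose let the fingers close. It gives the time, the measured TCP pose, the force, the opening and the grip force at its end, in the units of the state.
- get_state(): the state, without advancing time (a new reading comes with each control period).
- imaging.capture(name): name is "side" or "top"; returns (picture, depth): 400x640x3 uint8, red, green, blue; 400x640 float32, m along the optical axis (not along the pixel's ray), 0 where there is no reading.
- imaging.get_calibration(name): a dict with "fx", "fy", "cx", "cy" (pixels), "rvec" (rotation vector, rad) and "tvec" (3), from world to camera coordinates, as OpenCV has them. Camera axes: x right, y down, z forward; pixel columns grow to the right and rows downward; lengths in m; the calibration is good to about 2 mm. A picture is of the moment at which its call begins. get_calibration takes no time and is no camera call.
- r.close_job(): hands the job in; it is judged then, once.
Trained networks look in the newest picture that a camera, given by its name, has taken for a name from the list of things; names that differ only in an ending like _2 or _b are one class to them, and where a whole thing is asked for, a point or a joint stands for the part that bears it (a point fixed in the world has none). Each returns a list of dicts, best first, with "p" (0 to 1); they miss things now and then, are a little off and sometimes report something else, mostly with a low value. They report only what shows in the picture. A call takes as long as a camera call.
- finder.cut_out(camera, query): "region" (400x640 bool, what is visible of it) and "pixel" ([column, row] in pixels, amid what is visible of it).
The state is a dict: "time_s": time; "joints": joint angles; "qd": joint speeds; "joint_torque": joint torques, N m; "tcp_pos": TCP position; "eef_rot": TCP orientation; "contact_force": force on the tool from outside, world axes, zero at the start; "moment": the same for the moment, N m; "gripper_width": finger opening in m; "gripper_force": force on a finger pad.
Only numpy, scipy, OpenCV 4.12 (cv2) and the standard library are available. Lean on these libraries where they do the work, as an engineer would, in place of code of your own. Each camera call takes 0.05 s, during which the arm holds its last target. There are 200 camera calls.

## Working session

There is one attempt and no reset: what is moved stays moved. The work goes in short steps, Python scripts to look and compute and a shell command to move; the robot and the scene stay as the last step left them, time stands still between calls to the robot, and variables do not carry over. Pictures are saved under pics/ and viewed, at most 10 in all, crops included, and the job is handed in when it is done.

```bash
mkdir -p pics; cat > h.py <<'E'
import numpy as np, cv2
from plant import get_state, imaging, r, finder
def cap(n):
    im,d=imaging.capture(n); c=imaging.get_calibration(n)
    R=cv2.Rodrigues(np.array(c["rvec"],float))[0]; t=np.array(c["tvec"],float).ravel()
    v,u=np.mgrid[:400,:640]
    P=np.stack([(u-c["cx"])/c["fx"]*d,(v-c["cy"])/c["fy"]*d,d],-1)
    W=(P-t)@R; W[d<=0]=np.nan
    return im,W
def save(n,im): cv2.imwrite("pics/"+n+".png",im[...,::-1])
E
python3 - <<'E'
from h import *
for n in("side","top"):
    im,W=cap(n); save(n+"0",im); np.savez("/tmp/"+n,im=im,W=W)
    c=imaging.get_calibration(n);R=cv2.Rodrigues(np.array(c["rvec"],float))[0];print(n,"cam",-R.T@np.ravel(c["tvec"]),R[2],R[0])
    for q in("tag","tag_board","tag_rail","hitch_stand","tongue","latch_plate","mug","paint_tin_open","masking_tape"):
        for o in finder.cut_out(n,q)[:1]:
            p=W[o["region"]]; p=p[~np.isnan(p[:,0])]
            print(q,round(o["p"],2),o["pixel"],len(p),np.round(np.percentile(p,[2,50,98],axis=0),3).tolist() if len(p) else "")
E
```

```text
side cam [0.44434087 0.75076876 0.65294408] [ 0.1234285  -0.85693975 -0.50041949] [-0.98917814 -0.14655319  0.0069831 ]
tag 0.63 [345.3, 293.2] 490 [[0.454, 0.098, 0.017], [0.474, 0.124, 0.106], [0.492, 0.142, 0.148]]
tag_board 0.97 [339.7, 327.5] 1341 [[0.435, 0.085, 0.004], [0.475, 0.138, 0.018], [0.514, 0.156, 0.102]]
tag_rail 0.79 [287.9, 323.6] 4705 [[0.536, -0.056, 0.001], [0.575, 0.195, 0.015], [0.609, 0.284, 0.178]]
hitch_stand 0.76 [334.1, 218.5] 4223 [[0.406, -0.288, 0.004], [0.528, -0.219, 0.048], [0.676, -0.169, 0.144]]
tongue 0.77 [346.8, 209.0] 1781 [[0.42, -0.262, 0.054], [0.493, -0.22, 0.088], [0.64, -0.187, 0.151]]
latch_plate 0.94 [365.0, 206.0] 419 [[0.433, -0.196, 0.054], [0.448, -0.19, 0.116], [0.464, -0.185, 0.155]]
mug 0.59 [221.1, 255.6] 1121 [[0.707, -0.079, 0.003], [0.753, -0.015, 0.061], [0.809, 0.04, 0.086]]
paint_tin_open 0.89 [374.7, 266.1] 844 [[0.39, -0.091, 0.005], [0.418, -0.043, 0.037], [0.446, -0.031, 0.058]]
top cam [ 0.30090424 -0.15121602  1.36876401] [ 0.22509531 -0.00786785 -0.97430498] [-0.00879953 -0.99994303  0.00604191]
tag 0.71 [236.5, 23
[... 217 characters left out ...]
54, -0.057, -0.0], [0.578, 0.109, 0.013], [0.615, 0.273, 0.179]]
hitch_stand 0.73 [349.9, 216.5] 2744 [[0.399, -0.298, 0.007], [0.53, -0.231, 0.018], [0.68, -0.173, 0.115]]
tongue 0.73 [346.9, 225.5] 1036 [[0.42, -0.274, 0.061], [0.494, -0.236, 0.091], [0.64, -0.193, 0.152]]
latch_plate 0.57 [339.7, 241.1] 52 [[0.432, -0.212, 0.05], [0.447, -0.196, 0.151], [0.459, -0.188, 0.157]]
mug 0.79 [272.8, 145.2] 674 [[0.714, -0.037, 0.013], [0.776, 0.002, 0.048], [0.813, 0.041, 0.087]]
paint_tin_open 0.91 [290.1, 252.6] 344 [[0.388, -0.09, 0.001], [0.419, -0.06, 0.023], [0.447, -0.031, 0.059]]
masking_tape 0.73 [417.4, 230.8] 456 [[0.466, -0.536, 0.001], [0.51, -0.481, 0.024], [0.562, -0.436, 0.031]]
```

```bash
python3 - <<'E'
from h import *
for n in("side","top"):
    f=np.load("/tmp/"+n+".npz"); im,W=f["im"],f["W"]; hsv=cv2.cvtColor(im,cv2.COLOR_RGB2HSV)
    x,y,z=W[...,0],W[...,1],W[...,2]
    def st(name,m):
        p=W[m]; 
        if len(p)<4: print(n,name,len(p));return
        q=p[:,:2]-np.median(p[:,:2],0); v=np.linalg.svd(q,full_matrices=False)[2][0]
        print(n,name,len(p),"med",np.round(np.median(p,0),4),"lo",np.round(np.percentile(p,3,axis=0),3),"hi",np.round(np.percentile(p,97,axis=0),3),"ang",round(np.degrees(np.arctan2(v[1],v[0]))%180,1))
    H,S,V=hsv[...,0],hsv[...,1],hsv[...,2]
    rail=(x>.53)&(x<.63)&(y>-.08)&(y<.3)
    st("bar",rail&(z>.166)&(z<.18)); st("posts",rail&(z>.182))
    st("green",rail&(z>.155)&(H>40)&(H<85)&(S>90)); st("yellow",rail&(z>.155)&(H>18)&(H<36)&(S>120))
    b=(x>.42)&(x<.53)&(y>.07)&(y<.17)
    st("fin",b&(z>.112)&(V<90)); st("fintop",b&(z>.135)); st("bridge",b&(z>.095)&((H<8)|(H>172))&(S>120)); st("boardtop",b&(z>.09)&(z<.108)&~(((H<8)|(H>172))&(S>120)))
    t=(y<-.15)&(y>-.33)&(x>.38)&(x<.72)
    st("plate",t&(z>.125)); st("platetop",t&(z>.146)); st("tonguetop",t&(H>95)&(H<125)&(S>100)&(z>.06)); st("headtop",t&(z>.096)&(z<.108)&(H>95)&(H<125));st("base",t&(z>.007)&(z<.016))
f=np.load("/tmp/side.npz")["im"]; save("c1",cv2.resize(f[150:400,180:440],None,fx=2.4,fy=2.4)[:600])
E
```

```text
side bar 794 med [0.5761 0.1563 0.1766] lo [ 0.566 -0.035  0.17 ] hi [0.588 0.267 0.179] ang 92.8
side posts 2
side green 31 med [0.5821 0.012  0.1774] lo [0.578 0.001 0.174] hi [0.588 0.019 0.179] ang 89.7
side yellow 72 med [0.5768 0.132  0.1773] lo [0.572 0.118 0.173] hi [0.583 0.146 0.179] ang 90.3
side fin 122 med [0.4743 0.1234 0.1349] lo [0.469 0.115 0.114] hi [0.48  0.126 0.148] ang 12.8
side fintop 71 med [0.4752 0.1222 0.1454] lo [0.469 0.112 0.135] hi [0.482 0.126 0.148] ang 112.0
side bridge 0
side boardtop 240 med [0.4735 0.1293 0.102 ] lo [0.459 0.094 0.091] hi [0.492 0.145 0.108] ang 114.7
side plate 166 med [ 0.4484 -0.1901  0.1421] lo [ 0.433 -0.195  0.126] hi [ 0.464 -0.185  0.155] ang 9.8
side platetop 65 med [ 0.4496 -0.1908  0.1516] lo [ 0.433 -0.195  0.147] hi [ 0.464 -0.186  0.156] ang 9.0
side tonguetop 1163 med [ 0.5257 -0.2225  0.0863] lo [ 0.421 -0.257  0.062] hi [ 0.64  -0.206  0.098] ang 6.7
side headtop 140 med [ 0.4728 -0.2419  0.0974] lo [ 0.42  -0.272  0.096] hi [ 0.497 -0.188  0.104] ang 152.0
side base 1560 med [ 0.5295 -0.2219  0.0139] lo [ 0.401 -
[... 484 characters left out ...]
] lo [0.469 0.11  0.137] hi [0.481 0.124 0.15 ] ang 102.3
top bridge 0
top boardtop 107 med [0.4743 0.1098 0.1017] lo [0.459 0.088 0.092] hi [0.49  0.143 0.108] ang 105.9
top plate 55 med [ 0.4465 -0.1932  0.1518] lo [ 0.432 -0.201  0.13 ] hi [ 0.463 -0.187  0.157] ang 10.7
top platetop 48 med [ 0.4472 -0.1932  0.1521] lo [ 0.433 -0.202  0.148] hi [ 0.464 -0.187  0.157] ang 11.6
top tonguetop 982 med [ 0.5005 -0.2376  0.091 ] lo [ 0.423 -0.276  0.083] hi [ 0.643 -0.208  0.103] ang 9.7
top headtop 222 med [ 0.4591 -0.2507  0.1001] lo [ 0.426 -0.274  0.096] hi [ 0.496 -0.226  0.105] ang 8.6
top base 1201 med [ 0.5427 -0.2219  0.012 ] lo [ 0.399 -0.301  0.008] hi [ 0.683 -0.171  0.016] ang 12.4
```

View pics/c1.png

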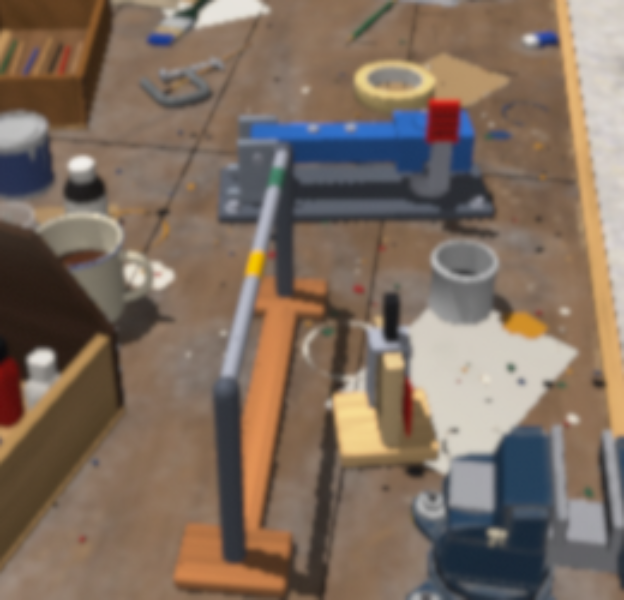

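```bash
python3 - <<'E'
from h import *
s=get_state(); print(s["time_s"],s["tcp_pos"],s["eef_rot"],s["gripper_width"])
def rect(W,m,lab):
    p=W[m][:,:2].astype(np.float32); print(lab,len(p),cv2.minAreaRect(p*1000))
for n in("side","top"):
    W=np.load("/tmp/"+n+".npz")["W"];x,y,z=W[...,0],W[...,1],W[...,2]
    b=(x>.42)&(x<.53)&(y>.07)&(y<.17)
    rect(W,b&(z>.01)&(z<.021),n+" foot"); rect(W,b&(z>.14),n+" fintop"); rect(W,b&(z>.092)&(z<.112),n+" top")
    t=(y<-.15)&(y>-.33)&(x>.38)&(x<.72); rect(W,t&(z>.008)&(z<.016),n+" base")
    m=(x>.53)&(x<.63)&(y>-.02)&(y<.25)&(z>.166)&(z<.182); k=np.polyfit(y[m],x[m],1); print("bar x(y): y=.012",np.polyval(k,.012),"y=.132",np.polyval(k,.132),"deg",-np.degrees(np.arctan(k[0])))
    im=np.load("/tmp/"+n+".npz")["im"]; hs=cv2.cvtColor(im,cv2.COLOR_RGB2HSV); g=m&False|((x>.56)&(x<.6)&(y>-.03)&(y<.05)&(z>.165)&(hs[...,0]>40)&(hs[...,0]<95)&(hs[...,1]>60)); print("green y",np.percentile(y[g],[5,50,95]) if g.any() else 0)
E
```

```text
1.0 [0.2837274  0.61243761 0.22656502] [ 1.79999106e+02 -2.02703205e-03 -2.48546870e+01] 0.08768948427645866
side foot 821 ((475.8818054199219, 115.08008575439453), (80.6640396118164, 73.5302734375), 14.699100494384766)
side fintop 54 ((474.6853332519531, 118.98917388916016), (11.107751846313477, 16.796480178833008), 5.914163589477539)
side top 277 ((475.5911560058594, 116.31365966796875), (32.30329513549805, 60.667274475097656), 14.1997652053833)
side base 1524 ((542.672607421875, -235.41360473632812), (299.2268981933594, 106.0241928100586), 10.561269760131836)
bar x(y): y=.012 0.5829657611944967 y=.132 0.5769283382144622 deg 2.880228546091215
green y [-0.00080262  0.01187229  0.02282771]
top foot 270 ((475.67816162109375, 114.6868896484375), (80.13314056396484, 69.22998809814453), 13.236373901367188)
top fintop 19 ((474.98712158203125, 117.13407897949219), (12.764951705932617, 11.823953628540039), 31.31644058227539)
top top 113 ((475.7467041015625, 115.7481689453125), (32.137489318847656, 60.10441207885742), 12.797146797180176)
top base 1140 ((539.1566162109375, -240.11302185058594), (169.63809204101562, 318.5435485839844), 87.96946716308594)
bar x(y): y=.012 0.5832399114741558 y=.132 0.5770425772320512 deg 2.956382631255207
green y [-0.0002309   0.0109362   0.02021578]
```

```bash
python3 -m handwheel '[[0,2,-5,0,5],[0,4,-11,0,10],[0,6.5,-17,0,15],[0,9,-23,0,20],[0,11.5,-29.5,0,25],[0,14,-36,0,30],[0,16.5,-42.5,0,35],[0,19.1,-48,0,38]]' 15
python3 -m handwheel '[[0,0,-1.4,-1,0],[0,0,-1.4,-3,0],[0,0,-1.4,-3,0]]'
python3 - <<'E'
from h import *
s=get_state();print(s["time_s"],s["tcp_pos"],s["eef_rot"])
im,W=cap("side"); save("s1",cv2.resize(im[200:400,240:440],None,fx=3,fy=3))
E
```

```text
time_s: 2.0
tcp_pos: [0.4648, 0.1539, 0.2272]
eef_rot: [-180.0, -0.1, 13.3]
contact_force: [0.3, 1.0, 0.9]
gripper_width: 0.0875
gripper_force: 0.0
time_s: 2.38
tcp_pos: [0.4634, 0.1412, 0.1954]
eef_rot: [180.0, 0.1, 13.1]
contact_force: [-0.4, 0.1, 1.0]
gripper_width: 0.0876
gripper_force: 0.0
2.375 [0.46341678 0.14122253 0.19535626] [1.79950759e+02 1.45147429e-01 1.31039962e+01]
```

View pics/s1.png

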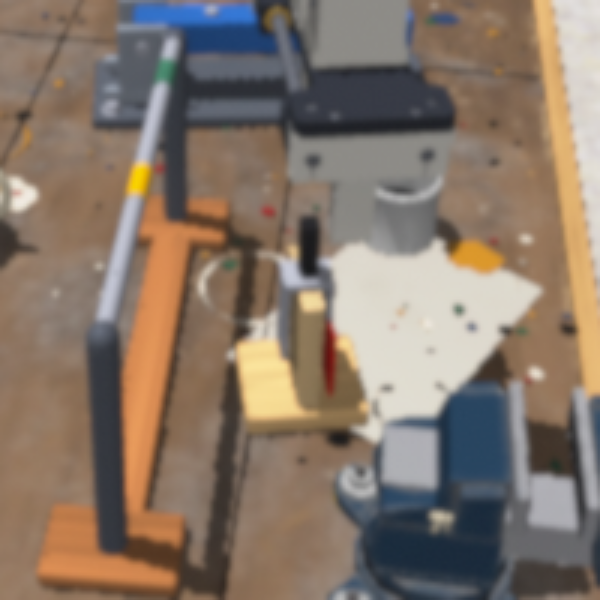

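```bash
python3 -m handwheel '[[0,1.15,-2.3,0,0],[0,1.15,-2.3,-3,0],[0,1.15,-2.3,-6,0],[0,1.15,-2.3,-8.5,0],[0,1.15,-2.3,-8.5,0],[0.7,1.15,-2.3,-8.5,0],[1,1.15,-2.3,-8.5,0],[1,1.15,-2.3,-8.5,0]]' 15
python3 -m handwheel '[[1,0,0,0,0],[1,0,0,0,0],[1,0,0,0,0],[1,0,0,0,0]]' 30
```

```text
time_s: 3.42
tcp_pos: [0.4763, 0.1191, 0.1125]
eef_rot: [-180.0, -0.1, 13.2]
contact_force: [0.4, 0.7, 0.2]
gripper_width: 0.0634
gripper_force: 0.0
time_s: 3.92
tcp_pos: [0.4759, 0.1187, 0.1115]
eef_rot: [180.0, 0.0, 13.1]
contact_force: [-0.3, -0.6, 0.3]
gripper_width: 0.0234
gripper_force: 0.0
```

```bash
python3 -m handwheel '[[1,0,0,0,0],[1,0,0,0,0],[1,0,0,0,0],[1,0,0,0,0]]' 30
python3 -m handwheel '[[1,0,0,1,0],[1,0,0,3,0],[1,0,0,6,0],[1,0,0,9,0],[1,0,0,12,0],[1,0,0,15,0],[1,0,0,17,0],[1,0,0,17,0]]' 30
python3 - <<'E'
from h import *
s=get_state();print(s["time_s"],s["tcp_pos"],s["eef_rot"])
im,W=cap("side"); save("s2",cv2.resize(im[100:400,240:440],None,fx=2,fy=2))
E
```

```text
time_s: 4.42
tcp_pos: [0.4758, 0.1187, 0.1115]
eef_rot: [180.0, 0.0, 13.1]
contact_force: [-0.4, 0.6, -0.0]
gripper_width: 0.014
gripper_force: 30.0
time_s: 5.42
tcp_pos: [0.4765, 0.1191, 0.2835]
eef_rot: [-179.9, -0.2, 13.2]
contact_force: [-0.2, -0.1, -1.4]
gripper_width: 0.0138
gripper_force: 30.0
5.425 [0.47648582 0.11905483 0.28352527] [-179.93112334   -0.19671422   13.15365499]
```

View pics/s2.png

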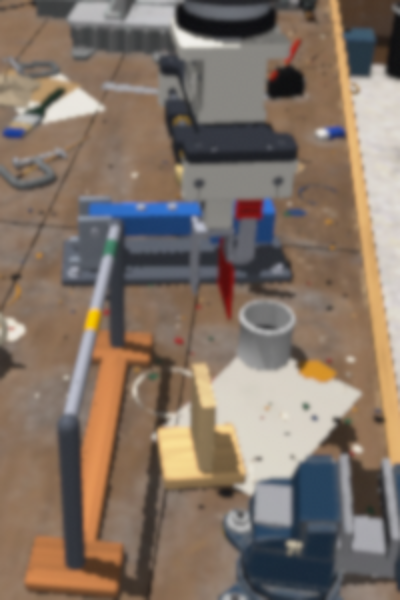

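```bash
python3 -m handwheel '[[1,2,-2,0,-3],[1,5,-5,0,-6],[1,8,-8,0,-8],[1,10.7,-10.7,0,-10.2],[1,10.7,-10.7,0,-10.2],[1,10.7,-10.7,0,-10.2]]' 30
python3 - <<'E'
from h import *
s=get_state();print(s["time_s"],s["tcp_pos"],s["eef_rot"])
for n in("side","top"):
    im,W=cap(n); hs=cv2.cvtColor(im,cv2.COLOR_RGB2HSV);x,y,z=[W[...,i] for i in range(3)]
    m=(abs(x-.583)<.06)&(abs(y-.012)<.06)&(z>.188)&(z<.272)
    red=m&((hs[...,0]<8)|(hs[...,0]>170))&(hs[...,1]>120)
    for l,k in(("red",red),("other",m&~red)):
        p=W[k]; print(n,l,len(p),np.round(np.percentile(p,[3,50,97],axis=0),3).tolist() if len(p)>3 else "")
    if n=="side": save("s3",cv2.resize(im[100:300,200:400],None,fx=3,fy=3))
E
```

```text
time_s: 6.22
tcp_pos: [0.5822, 0.0115, 0.2803]
eef_rot: [180.0, 0.1, 2.9]
contact_force: [-0.5, -0.2, -0.4]
gripper_width: 0.0139
gripper_force: 30.0
6.225 [0.58221462 0.01154528 0.2802523 ] [1.79985637e+02 1.30741274e-01 2.91826600e+00]
side red 44 [[0.564, 0.021, 0.201], [0.565, 0.035, 0.222], [0.566, 0.039, 0.247]]
side other 195 [[0.564, -0.003, 0.202], [0.568, 0.021, 0.238], [0.596, 0.038, 0.27]]
top red 16 [[0.564, -0.015, 0.209], [0.567, -0.011, 0.243], [0.571, 0.033, 0.248]]
top other 96 [[0.564, -0.016, 0.197], [0.566, 0.013, 0.228], [0.569, 0.036, 0.266]]
```

View pics/s3.png

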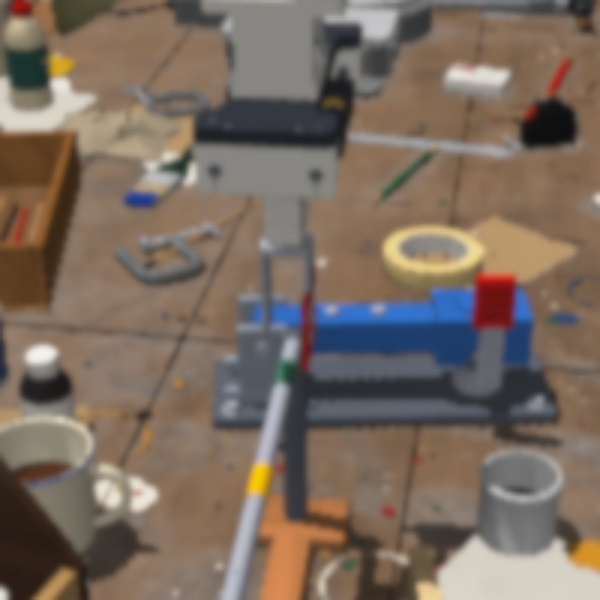

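```bash
python3 -m handwheel '[[1,0,0,-2,0],[1,0,0,-4,0],[1,0,0,-6,0],[1,0,0,-7.5,0],[1,0,0,-8.6,0],[1,0,0,-8.9,0],[1,0,0,-9.1,0],[1,0,0,-9.1,0]]' 30
```

```text
time_s: 7.32
tcp_pos: [0.5831, 0.0117, 0.1909]
eef_rot: [-180.0, -0.0, 2.9]
contact_force: [0.4, -0.1, -0.5]
gripper_width: 0.014
gripper_force: 30.0
```

```bash
python3 -m handwheel '[[1,0,0,-0.1,0],[1,0,0,-0.2,0],[1,0,0,-0.2,0]]' 30; python3 -m handwheel '[[1,-0.1,1.5,0,0],[1,-0.2,3.5,0,0],[1,-0.3,5.5,0,0],[1,-0.4,7.5,0,0],[1,-0.5,9.5,0,0],[1,-0.55,11,0,0],[1,-0.62,12.05,0,0],[1,-0.62,12.05,0,0]]' 30
python3 - <<'E'
from h import *
s=get_state();print(s["time_s"],s["tcp_pos"],s["eef_rot"],s["contact_force"])
for n in("side","top"):
    im,W=cap(n); hs=cv2.cvtColor(im,cv2.COLOR_RGB2HSV);x,y,z=[W[...,i] for i in range(3)]
    m=(abs(x-.577)<.05)&(abs(y-.132)<.06)&(z>.09)&(z<.175)
    red=m&((hs[...,0]<8)|(hs[...,0]>170))&(hs[...,1]>120)
    for l,k in(("red",red),("plateside",m&(x<.562))):
        p=W[k]; print(n,l,len(p),np.round(np.percentile(p,[3,50,97],axis=0),3).tolist() if len(p)>3 else "")
    if n=="side": save("s4",cv2.resize(im[140:340,200:400],None,fx=3,fy=3))
E
```

```text
time_s: 7.7
tcp_pos: [0.5828, 0.0117, 0.1885]
eef_rot: [180.0, 0.0, 2.9]
contact_force: [0.4, -0.0, -1.1]
gripper_width: 0.014
gripper_force: 30.0
time_s: 8.7
tcp_pos: [0.5767, 0.1328, 0.1885]
eef_rot: [180.0, 0.0, 3.0]
contact_force: [-0.5, -0.2, -1.1]
gripper_width: 0.0138
gripper_force: 30.0
8.7 [0.57665152 0.13284332 0.18846752] [1.79997729e+02 5.16574747e-03 2.99201119e+00] [-0.5231183  -0.2081344  -1.14298057]
side red 50 [[0.558, 0.144, 0.112], [0.559, 0.158, 0.132], [0.561, 0.16, 0.154]]
side plateside 158 [[0.558, 0.111, 0.108], [0.56, 0.143, 0.142], [0.562, 0.16, 0.172]]
top red 14 [[0.558, 0.103, 0.129], [0.561, 0.109, 0.143], [0.564, 0.154, 0.153]]
top plateside 67 [[0.558, 0.107, 0.104], [0.56, 0.134, 0.134], [0.561, 0.155, 0.154]]
```

View pics/s4.png

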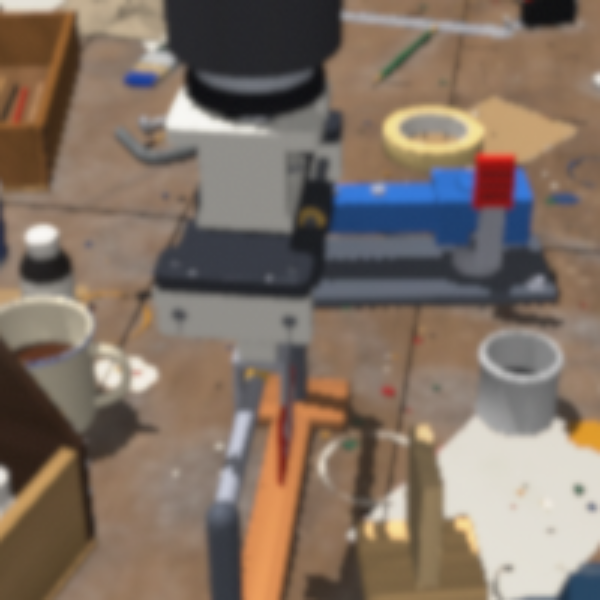

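```bash
python3 -m handwheel '[[0.9,0,0,-0.1,0],[0.8,0,0,-0.1,0],[0.6,0,0,-0.1,0],[0.5,0,0,-0.1,0],[0.5,0,0,-0.1,0],[0.5,0,0,-0.1,0]]' 30;python3 -m handwheel '[[0.5,0,0,1,0],[0.5,0,0,3,0],[0.5,0,0,6,0],[0.5,0,0,9,0],[0.5,0,0,9,0]]'
python3 - <<'E'
from h import *
s=get_state();print(s["time_s"],s["tcp_pos"])
for n in("side","top"):
    im,W=cap(n); hs=cv2.cvtColor(im,cv2.COLOR_RGB2HSV);x,y,z=[W[...,i] for i in range(3)]
    m=(abs(x-.577)<.05)&(abs(y-.132)<.06)
    for l,k in(("fin",m&(z>.195)&(z<.23)),("plateside",m&(x<.562)&(z>.09)&(z<.175))):
        p=W[k]; print(n,l,len(p),np.round(np.percentile(p,[3,50,97],axis=0),3).tolist() if len(p)>3 else "")
    if n=="side": save("s5",cv2.resize(im[140:340,200:400],None,fx=3,fy=3))
    ts=(y<-.15)&(y>-.33)&(z>.146)&(z<.16)&(x>.4)&(x<.5);print(n,"plate top",cv2.minAreaRect((W[ts][:,:2]*1000).astype(np.float32)) if ts.sum()>3 else 0)
E
```

```text
time_s: 9.55
tcp_pos: [0.5767, 0.1322, 0.1876]
eef_rot: [-180.0, -0.0, 2.9]
contact_force: [-0.6, -0.5, 0.3]
gripper_width: 0.0433
gripper_force: 0.0
time_s: 10.18
tcp_pos: [0.578, 0.1327, 0.2812]
eef_rot: [-179.9, -0.3, 3.0]
contact_force: [-1.0, -0.4, -1.4]
gripper_width: 0.0439
gripper_force: 0.0
10.175 [0.57803676 0.13265466 0.28118478]
side fin 124 [[0.567, 0.126, 0.196], [0.572, 0.137, 0.214], [0.578, 0.139, 0.224]]
side plateside 22 [[0.561, 0.126, 0.142], [0.561, 0.142, 0.159], [0.562, 0.159, 0.172]]
side plate top ((448.33941650390625, -191.83486938476562), (31.921127319335938, 10.910199165344238), 10.617855072021484)
top fin 14 [[0.566, 0.124, 0.197], [0.568, 0.129, 0.217], [0.571, 0.135, 0.222]]
top plateside 6 [[0.561, 0.124, 0.146], [0.561, 0.138, 0.161], [0.562, 0.152, 0.173]]
top plate top ((448.88909912109375, -194.4558563232422), (33.38344955444336, 12.304692268371582), 9.585785865783691)
```

View pics/s5.png

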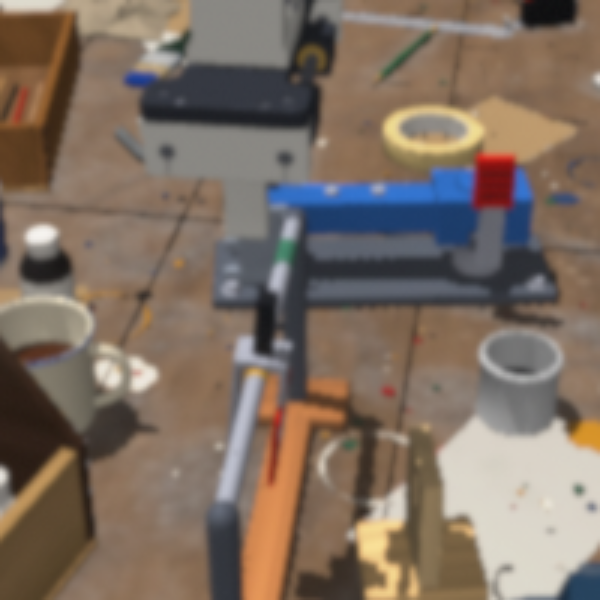

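```bash
python3 -m handwheel '[[0.5,-1.5,-4,0,2],[0.5,-3.5,-9,0,4],[0.5,-5.5,-14,0,6],[0.5,-7.5,-19,0,7.3],[0.5,-9.5,-24,0,7.3],[0.5,-11.5,-29,0,7.3],[0.5,-12.95,-32.6,-2,7.3],[0.5,-12.95,-32.6,-6,7.3]]' 50; python3 -m handwheel '[[0.5,0,0,-2,0],[0.5,0,0,-2,0]]'
python3 - <<'E'
from h import *
s=get_state();print(s["time_s"],s["tcp_pos"],s["eef_rot"])
im,W=cap("side"); save("s6",cv2.resize(im[120:280,260:460],None,fx=3,fy=3))
x,y,z=[W[...,i] for i in range(3)]
ts=(y<-.15)&(y>-.33)&(z>.12)&(z<.16)&(x>.4)&(x<.5);print(np.percentile(W[ts],[3,50,97],axis=0))
E
```

```text
time_s: 11.28
tcp_pos: [0.4466, -0.1959, 0.2176]
eef_rot: [180.0, -0.1, 10.1]
contact_force: [0.2, 0.9, 0.5]
gripper_width: 0.0442
gripper_force: 0.0
time_s: 11.52
tcp_pos: [0.4456, -0.1938, 0.1956]
eef_rot: [-179.9, 0.3, 10.2]
contact_force: [-0.2, -0.7, 0.9]
gripper_width: 0.0437
gripper_force: 0.0
11.525 [ 0.44555501 -0.19379093  0.19563212] [-179.93219703    0.25314449   10.21558712]
[[ 0.4326415  -0.19597399  0.12167316]
 [ 0.44815372 -0.19004988  0.13879564]
 [ 0.46388096 -0.18562671  0.15541807]]
```

View pics/s6.png

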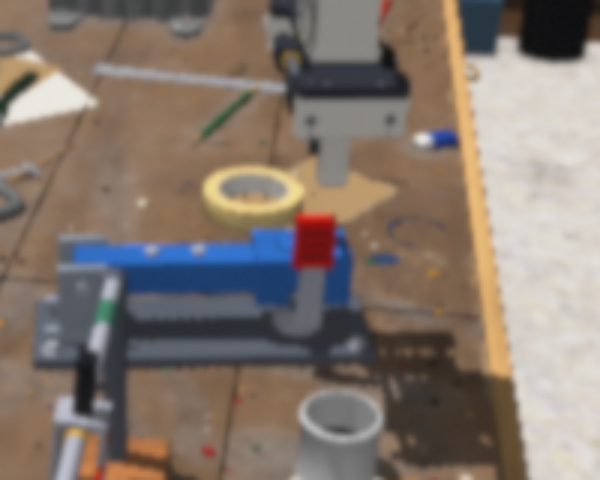

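```bash
python3 -m handwheel '[[0.5,0.3,0,-2.5,0],[0.5,0.3,0,-5.5,0],[0.5,0.3,0,-7.8,0],[0.5,0.3,0,-8.3,0],[0.5,0.3,0,-8.3,0],[1,0.3,0,-8.3,0],[1,0.3,0,-8.3,0],[1,0.3,0,-8.3,0]]' 50; python3 -m handwheel '[[1,0,0,0,0],[1,0,0,0,0],[1,0,0,0,0],[1,0,0,0,0]]' 50
```

```text
time_s: 12.58
tcp_pos: [0.4504, -0.1938, 0.1151]
eef_rot: [180.0, -0.1, 10.2]
contact_force: [0.3, 0.3, 1.1]
gripper_width: 0.0193
gripper_force: 0.0
time_s: 13.08
tcp_pos: [0.4503, -0.1937, 0.1148]
eef_rot: [180.0, -0.0, 10.3]
contact_force: [-0.7, 3.1, 4.9]
gripper_width: 0.012
gripper_force: 50.0
```

```bash
python3 -m handwheel '[[1,-0.05,0.25,0,0],[1,-0.1,0.5,0,0],[1,-0.15,0.8,0,0],[1,-0.2,1.1,0,0],[1,-0.25,1.38,0,0],[1,-0.25,1.38,0,0]]' 60
python3 - <<'E'
from h import *
im,W=cap("side");x,y,z=[W[...,i] for i in range(3)]; hs=cv2.cvtColor(im,cv2.COLOR_RGB2HSV)
ts=(y<-.13)&(y>-.33)&(z>.105)&(z<.158)&(x>.4)&(x<.5)&((hs[...,0]<8)|(hs[...,0]>170))&(hs[...,1]>120);print(ts.sum(),np.percentile(W[ts],[3,50,97],axis=0) if ts.any() else 0)
E
```

```text
time_s: 13.82
tcp_pos: [0.448, -0.1813, 0.1147]
eef_rot: [179.9, -0.0, 10.3]
contact_force: [2.3, -10.6, -1.7]
gripper_width: 0.0119
gripper_force: 60.0
17 [[ 0.45629476 -0.17668294  0.10990241]
 [ 0.45860058 -0.17394477  0.1191067 ]
 [ 0.45992693 -0.17280182  0.13029681]]
```

```bash
python3 -m handwheel '[[1,-0.03,0.15,0,0],[1,-0.05,0.3,0,0],[1,-0.05,0.3,0,0],[1,-0.05,0.3,0,0]]' 60
```

```text
time_s: 14.38
tcp_pos: [0.4475, -0.1786, 0.1147]
eef_rot: [179.9, 0.0, 10.3]
contact_force: [1.1, -11.3, -2.2]
gripper_width: 0.0113
gripper_force: 60.0
```

```bash
python3 -m handwheel '[[1,0.2,0.04,0.55,0],[1,0.33,0.06,0.93,0],[1,0.72,0.13,1.84,0],[1,1.15,0.21,2.74,0],[1,1.62,0.3,3.61,0],[1,1.62,0.3,3.61,0]]' 60
```

```text
time_s: 15.12
tcp_pos: [0.4614, -0.1757, 0.1495]
eef_rot: [179.9, 0.3, 10.2]
contact_force: [0.1, -11.9, -7.3]
gripper_width: 0.0114
gripper_force: 60.0
```

```bash
python3 -m handwheel '[[1,0.51,0.09,0.84,0],[1,1.06,0.19,1.66,0],[1,1.65,0.3,2.45,0],[1,2.29,0.42,3.21,0],[1,2.69,0.49,3.65,0],[1,2.69,0.49,3.65,0],[1,2.69,0.49,3.65,0],[1,2.69,0.49,3.65,0]]' 60
python3 - <<'E'
from h import *
im,W=cap("side"); a=im[120:280,260:460]; save("s7",cv2.resize(a,None,fx=3,fy=3))
x,y,z=[W[...,i] for i in range(3)]; hs=cv2.cvtColor(im,cv2.COLOR_RGB2HSV)
t=(y<-.18)&(y>-.33)&(x>.38)&(x<.72)&(hs[...,0]>95)&(hs[...,0]<125)&(hs[...,1]>100)&(z>.05)
p=W[t]; print(np.percentile(p,[2,98],axis=0)); 
m=(abs(x-.577)<.05)&(abs(y-.132)<.06)&(z>.195)&(z<.23);print(np.percentile(W[m],[3,50,97],axis=0))
E
```

```text
time_s: 16.12
tcp_pos: [0.4865, -0.1714, 0.1854]
eef_rot: [179.9, 0.5, 10.2]
contact_force: [-4.8, -12.4, -4.3]
gripper_width: 0.0118
gripper_force: 60.0
[[ 0.43757452 -0.24538059  0.08357258]
 [ 0.64855783 -0.20280348  0.17682598]]
[[0.56680929 0.12478464 0.19707152]
 [0.5721311  0.13631829 0.21464154]
 [0.57834734 0.13848272 0.22384639]]
```

View pics/s7.png

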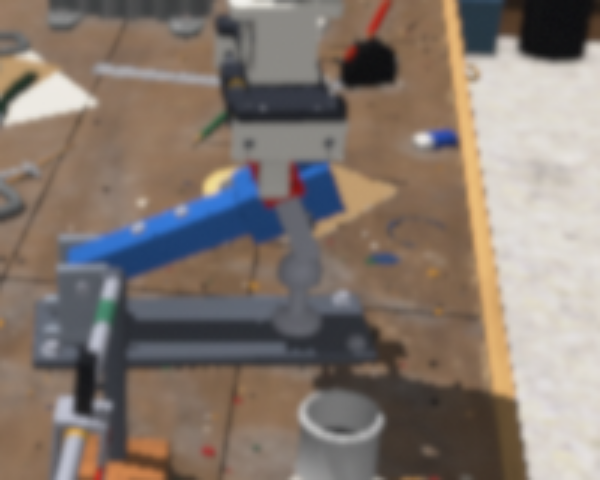

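```bash
python3 -m handwheel '[[1,0,0,0,0],[1,0,0,0,0],[1,0,0,0,0],[1,0,0,0,0]]' 60; python3 -c "
from plant import r;print(r.close_job())"
```

```text
time_s: 16.68
tcp_pos: [0.4865, -0.1714, 0.1854]
eef_rot: [179.9, 0.5, 10.2]
contact_force: [-4.3, -13.6, -4.5]
gripper_width: 0.0117
gripper_force: 60.0
the job is handed in; nothing more can be done
None
```

I handed the job in at about 16.7 s. The tag hangs free at the yellow band, and the latch was pulled out with the tongue still down. The gripper is holding the tongue still, with the coupler an estimated 35 mm above the ball. No verdict came back, so I can't confirm it passed.

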